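# Find the full nozzle tin and hold it out over the decorator's tray

## Robot

A 6-joint arm with a two-finger parallel gripper is mounted at the origin on the work surface. World frame = base frame: x ahead of the robot, y to its left, z up, the work surface at z = 0. Lengths are in mm, angles in rad, forces in N, time in s.
With the tool pointing down it reaches from about 275 to 1000 mm from the base axis. Payload 8.4 kg.
Tool frame: the origin (TCP) lies where the fingers leave the gripper's body, on its centre line; the fingertips stand 73 mm ahead of it and the grasp point (between the pads) lies 54 mm ahead of it (grip_point_offset is the distance from the TCP to the grasp point, in mm); z points along the fingers, y is the direction in which the jaws open and shut (so a half turn about z gives the same grasp; the last joint's range is limited). The gripper opens to 85 mm and grips with 20 to 120 N. Pads are 22 mm wide; open, the fingers measure 114 mm over their backs; the gripper's body (76 mm by 85 mm) begins 54 mm behind the grasp point. The pads swing forward as they close: fully open they stand 13 mm farther back than shut.
Start: joints at [1.099, 0.353, 1.633, -0, 1.155, -0.002], TCP at [282.942, 557.29, 303.881] pointing down, gripper open.
Joint ranges: [-2.63, 2.63], [-0.92, 2.1], [0.06, 2.66], [-1.3, 4.44], [0, 2.69], [-3.02, 3.02]. Speed limits (rad/s): [2.22, 2.22, 2.79, 3.14, 3.14, 3.14].

## Interface

Orientations are given as [roll, pitch, yaw] about the fixed x, y, z axes, in that order (R = Rz(yaw) Ry(pitch) Rx(roll)).
In Python, from rig import sense, grab_frame, sign_off, grip_point_offset gives the robot as it stands. The module is installed in compiled form; this text tells all that it offers.
- The arm moves only by the tool drive_tool, never from a script. Its argument "targets" is one flat list of numbers, 7 for each row, row after row: the shift along the tool's x, y, z in m, then the turn, a rotation vector about the tool's x, y, z in rad, then the opening, from 0 (shut) to 1 (fully open). In form: [tx, ty, tz, wx, wy, wz, grip, tx, ty, tz, wx, wy, wz, grip, ...]. A call has 1 to 12 rows; each row is the pose to reach, as a shift and turn from the pose commanded when the call began, along the tool's axes at that moment; what a row does not reach only later rows make up. A row lasts 1/12 s, in which the tool goes at most 41.7 mm and 7.16 degrees, less where a joint would pass 70% of its speed; a pose out of reach is approached as far as the arm can. A call with a gripper value outside its range is refused whole. The fingers move at their own pace and stop on an object; "force" is the grip in N (left out, the last holds). Time passes only in rows, so rows that repeat a pose let the fingers close. It gives the time, the measured TCP pose, the force and the opening at its end, in the units of the state.
- sense(): the state, without advancing time (a new reading comes with each control period).
- grab_frame(name): name is "scene" or "side" or "wrist"; returns a dict with "color" (420x560x3 uint8, blue, green, red), "vertical_fov" (degrees; the focal length in pixels is half the picture's height over the tangent of half this angle, whatever the lens; pixels are square), "cx", "cy" (the principal point, pixels), "world_from_camera" (4x4, takes a point from camera to world coordinates). Camera axes: x right, y down, z forward; pixel columns grow to the right and rows downward; lengths in mm; the calibration is good to about 2 mm. A picture is of the moment at which its call begins. There is no depth.
- sign_off(): hands the job in, once; it reports no verdict.
The state is a dict: "clock": time; "qpos": joint angles; "qvel": joint speeds; "joint_efforts": joint torques, N m; "eef_pos": TCP position; "tcp_rot": TCP orientation; "contact_force": force on the tool from outside, world axes, zero at the start; "wrist_torque": the same for the moment, N m; "opening": opening from 0.0 (shut) to 1.0 (fully open).
Only numpy, scipy, OpenCV 4.12 (cv2) and the standard library are available. Lean on these libraries where they do the work, as an engineer would, in place of code of your own. Each camera call takes 0.05 s, during which the arm holds its last target. There are 200 camera calls.

## Task

Two identical lidded tins of piping nozzles stand on the worktop, and one holds the full set, the other only a few: first press both lids fully home, then lift each tin in turn off the worktop and feel which is the heavier. Stand the lighter one back upright on the worktop and finish holding the heavier one still and upright in the gripper, lifted clear above the middle of the small shallow metal tray, ready for the decorator. Never tip the tins, and leave the other things on the worktop where they are.

Things in the scene. Friction and masses are not known exactly. Their poses are not given: they have to be found in the camera images.
- tin_a: one of two identical upright round tinplate tins: body 60 mm across, 60 mm tall to its rim, 63 mm over the pressed-home lid; nozzles shut inside (in all 0.47 to 0.58 kg if full, else 0.20 to 0.26 kg; either may be the full one). Origin: centre of its underside, z along its axis. The lid (58 mm flange) plugs into the mouth, so the whole outer wall is free to grip, from any side
- tin_b: one of two identical upright round tinplate tins: body 60 mm across, 60 mm tall to its rim, 63 mm over the pressed-home lid; nozzles shut inside (in all 0.47 to 0.58 kg if full, else 0.20 to 0.26 kg; either may be the full one). Origin: centre of its underside, z along its axis. The lid (58 mm flange) plugs into the mouth, so the whole outer wall is free to grip, from any side
- lid_a (a joint): how far the lid of tin_a stands up from its fully home place, in m: 0 is home, at most 0.007, starts 0.003 to 0.006. It cannot come off. It needs about 8 N straight down to slide, then stops hard; it stays where it is left
- lid_b (a joint): how far the lid of tin_b stands up from its fully home place, in m: 0 is home, at most 0.007, starts 0.003 to 0.006. It cannot come off. It needs about 8 N straight down to slide, then stops hard; it stays where it is left
- lid_a_top (a point): centre of the flat top face of the lid of tin_a (58 mm across), moves with the lid; 63 mm above the tin's underside when home
- lid_b_top (a point): centre of the flat top face of the lid of tin_b (58 mm across), moves with the lid; 63 mm above the tin's underside when home
- tray: the decorator's shallow open aluminium tray, 206 x 156 mm (long side along its x axis), rim 23 mm high, a few white plastic couplers lying in it; fixed. Origin at the centre of its underside. The two tins and the tray stand in three places in a row from left to right, in any order
- table: the stainless steel worktop, top face at z = 0
- star_nozzle: not to be moved: loose steel piping nozzle, a cone 46 mm tall on a 25 mm base, standing on the worktop between two of the three places; origin under its base
- palette_knife: not to be moved: palette knife lying flat, 265 mm long, 22 mm wide, dark wooden handle (16 mm high) towards -x of its frame, thin blade to +x; origin on the worktop where handle and blade meet
- cutter_tin: not to be moved: square tin 78 x 78 mm, 50 mm tall, behind the tins' row; origin under its centre
- sprinkle_jar: not to be moved: round jar with steel cap, 68 mm across, 130 mm tall, behind the tins' row; origin under its centre
- pastry_brush: not to be moved: flat wooden pastry brush lying down, 200 mm long, at the right front; origin on the worktop near its ferrule
Things that resemble listed ones, but are neither listed nor needed, are in the scene too. What is shaped like the tin_a but pink is not meant.

How it is judged:
By the outcome, as a careful person would: the job done as asked, in the order asked, and still so for the second after the job is handed in, while the arm keeps its last pose, push and grip.
It also fails if it takes over 72 s, if anything falls off the work surface, if the arm or the gripper's body presses on something with over 40 N, if the wrist force passes 120 N, or if a joint passes its speed limit or range.

## Working session

There is one attempt and no reset: what is moved stays moved. The work goes in short steps, Python scripts to look and compute and a tool call to move; the robot and the scene stay as the last step left them, time stands still between calls to the robot, and variables do not carry over. Pictures are saved under pics/ and viewed, about 8 in all and at most 12, crops included, and the job is handed in when it is done.

Besides the shell and the picture viewer there is one more tool, called after "Call:" by a JSON object that holds its "name" and its "arguments". drive_tool: Moves the arm, as the interface text tells. Its arguments: {"type":"object","properties":{"targets":{"type":"array"},"force":{"type":"number"}},"required":["targets"]}

```bash
mkdir -p pics; cat > h.py <<'E'
import numpy as np, cv2
from rig import sense, grab_frame, sign_off, grip_point_offset
def ray(f,u,v,z):
    H=f["color"].shape[0]; fl=H/2/np.tan(np.radians(f["vertical_fov"])/2)
    d=np.array([(u-f["cx"])/fl,(v-f["cy"])/fl,1]); T=np.array(f["world_from_camera"])
    d=T[:3,:3]@d; o=T[:3,3]; return o+d*(z-o[2])/d[2]
def proj(f,p):
    H=f["color"].shape[0]; fl=H/2/np.tan(np.radians(f["vertical_fov"])/2)
    q=np.linalg.inv(np.array(f["world_from_camera"]))@np.append(p,1); return f["cx"]+fl*q[0]/q[2], f["cy"]+fl*q[1]/q[2]
E
python3 - <<'E'
from h import *
import pickle
for n in("scene","side"):
    f=grab_frame(n); pickle.dump(f,open(n+".pkl","wb")); cv2.imwrite(f"pics/{n}0.png",f["color"]); print(n,np.round(f["world_from_camera"],2).tolist(),f["vertical_fov"],f["cx"],f["cy"])
print(sense(),grip_point_offset)
E
```

```text
scene [[0.78, 0.51, -0.37, 925.15], [0.63, -0.62, 0.47, -565.36], [0.01, -0.6, -0.8, 888.6], [0.0, 0.0, 0.0, 1.0]] 57.905089619479234 283.3059930471256 211.61255379731134
side [[1.0, -0.04, 0.05, 517.57], [-0.06, -0.48, 0.87, -1283.19], [-0.01, -0.87, -0.49, 752.96], [0.0, 0.0, 0.0, 1.0]] 46.9939372951313 276.7909069673378 219.10454015803253
{'clock': 0.1, 'qpos': array([ 1.09858653e+00,  3.53633308e-01,  1.63404904e+00,  2.06285724e-05,
        1.15523044e+00, -2.42195431e-03]), 'qvel': array([ 1.27737987e-03, -3.02985489e-04, -2.46587029e-03, -6.59890817e-05,
        2.31166615e-04,  8.25602114e-04]), 'joint_efforts': array([-3.17551430e-04, -6.06352544e+01, -3.42826939e+01, -7.56732925e-05,
        3.88584071e-03,  6.18575928e-05]), 'eef_pos': array([282.78915707, 556.98434282, 303.20730393]), 'tcp_rot': array([-3.14027257e+00, -2.20590744e-05,  2.67179646e+00]), 'contact_force': array([-0.03475968, -0.21031663, -0.89459082]), 'wrist_torque': array([ 0.03358069, -0.05735792,  0.02916074]), 'opening': 1.003127418641605} 53.900000000000006
```

View pics/scene0.png

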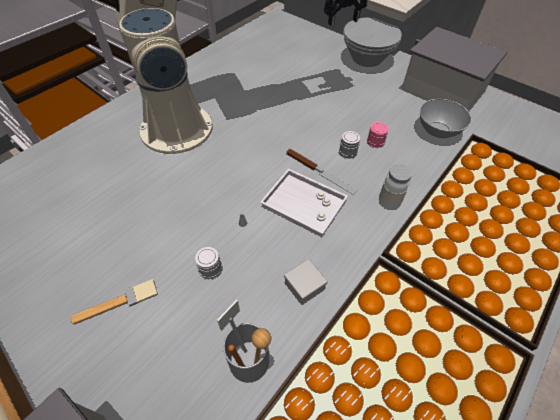

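View pics/side0.png

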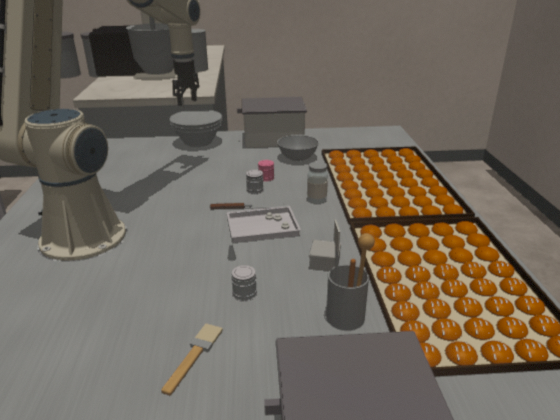

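The scene picture shows the tins at about (207,262) and (349,144), with the tray between them at (305,201). The star nozzle is at (242,219), the knife runs from (300,157) to (350,190), and the pink decoy is at (377,134). The side picture shows the tins at (244,282) and (255,181).

```bash
python3 - <<'E'
from h import *
import pickle
s=pickle.load(open("scene.pkl","rb")); d=pickle.load(open("side.pkl","rb"))
c=[]
for f,(u,v) in((s,(207,262)),(s,(349,144)),(d,(244,282)),(d,(255,181))):
    c.append(cv2.resize(f["color"][v-22:v+23,u-22:u+23],(390,300) if 0 else (300,300),interpolation=cv2.INTER_CUBIC))
cv2.imwrite("pics/crops.png",np.vstack([np.hstack(c[:2]),np.hstack(c[2:])]))
for n,f,pts in(("scene",s,dict(t1=(207,254,66),t2=(349,137,66),nz=(242,224,0),tr=(304.5,201,15),cut=(306,277,50),jar=(400,173,130),kh=(289,152,10),kj=(320,169,5),kt=(354,191,0),pink=(378,127,63))),("side",d,dict(t1=(244,273,66),t2=(255,175,66),nz=(232,257,0),tr=(263,223,15)))):
    for k,(u,v,z) in pts.items(): print(n,k,np.round(ray(f,u,v,z)[:2]))
E
```

```text
scene t1 [ 481. -306.]
scene t2 [521. 280.]
scene nz [ 452. -153.]
scene tr [545.  17.]
scene cut [ 706. -193.]
scene jar [737. 182.]
scene kh [381. 151.]
scene kj [501. 158.]
scene kt [632. 154.]
scene pink [566. 384.]
side t1 [ 490. -314.]
side t2 [530. 272.]
side nz [ 453. -141.]
side tr [547.  19.]
```

View pics/crops.png

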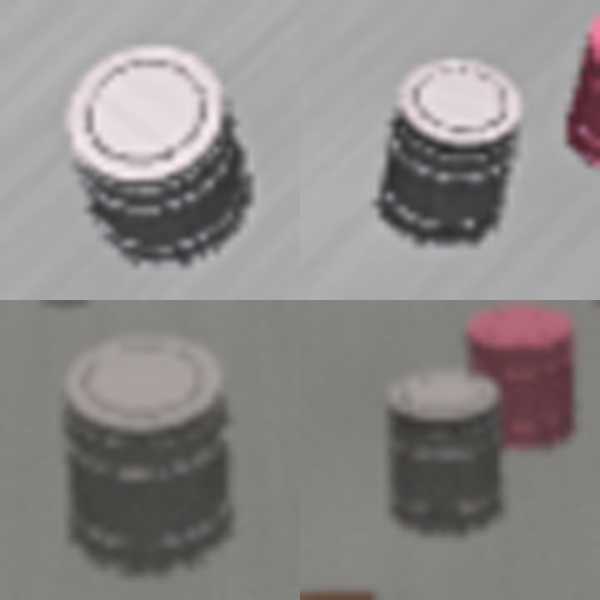

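Call:
{"name": "drive_tool", "arguments": {"targets": [-0.343,-0.141,0.09,0,0,0,0,-0.343,-0.141,0.09,0,0,0,0,-0.343,-0.141,0.09,0,0,0,0,-0.343,-0.141,0.09,0,0,0,0,-0.343,-0.141,0.09,0,0,0,0,-0.343,-0.141,0.09,0,0,0,0,-0.343,-0.141,0.09,0,0,0,0,-0.343,-0.141,0.09,0,0,0,0,-0.343,-0.141,0.09,0,0,0,0,-0.343,-0.141,0.09,0,0,0,0,-0.343,-0.141,0.09,0,0,0,0,-0.343,-0.141,0.09,0,0,0,0], "force": 40}}

```text
clock: 1.1
eef_pos: [524.8, 276.1, 213.6]
tcp_rot: [-3.141, -0.001, 2.67]
contact_force: [-0.2, 1.2, 0.5]
opening: 0.004
```

```bash
python3 - <<'E'
from h import *
import pickle
s=pickle.load(open("scene.pkl","rb")); d=pickle.load(open("side.pkl","rb"))
for f,u,v in((s,206.7,257),(s,350.9,137.3),(d,243.6,272.3),(d,254.7,173.2)): print(np.round(ray(f,u,v,67)[:2],1))
f=grab_frame("wrist"); pickle.dump(f,open("w1.pkl","wb")); cv2.imwrite("pics/w1.png",f["color"])
x=sense(); print(x["eef_pos"],x["tcp_rot"],x["contact_force"],x["opening"]); print(proj(f,[527,276,67]),np.round(f["world_from_camera"],2).tolist())
E
```

```text
[ 487.5 -312.6]
[526.4 281.5]
[ 488.7 -312.7]
[529.3 285.1]
[524.4449453  276.82288984 213.87153971] [-3.14150085e+00 -5.75685524e-04  2.67160877e+00] [0.77169293 0.37025508 0.04236382] -0.002647320308814039
(np.float64(283.18944382707184), np.float64(231.1122006278478)) [[0.45, 0.85, 0.27, 455.58], [0.89, -0.43, -0.14, 310.93], [-0.0, 0.3, -0.95, 283.33], [0.0, 0.0, 0.0, 1.0]]
```

View pics/w1.png

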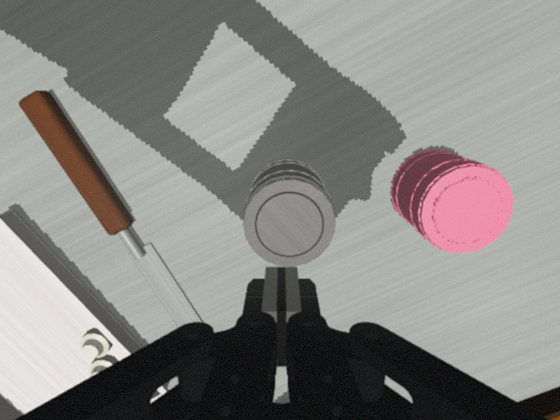

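The wrist picture shows the lid of the left tin centred at about (290,223). The pink tin at (470,210) is well clear.

```bash
python3 - <<'E'
from h import *
import pickle
f=pickle.load(open("w1.pkl","rb")); p=ray(f,290,223,67); print(p)
d=p[:2]-[524.5,276.8]; print(d@[-.8915,.453],d@[.453,.8915])
E
```

```text
[524.11736581 282.24693113  67.        ]
2.8085781816316513 4.682605817212581
```

Call:
{"name": "drive_tool", "arguments": {"targets": [0.003,0.005,0.03,0,0,0,0,0.003,0.005,0.055,0,0,0,0,0.003,0.005,0.066,0,0,0,0,0.003,0.005,0.068,0,0,0,0,0.003,0.005,0.07,0,0,0,0,0.003,0.005,0.072,0,0,0,0,0.003,0.005,0.074,0,0,0,0,0.003,0.005,0.075,0,0,0,0,0.003,0.005,0.076,0,0,0,0,0.003,0.005,0.076,0,0,0,0]}}

```text
clock: 1.98
eef_pos: [525.2, 282.7, 139.4]
tcp_rot: [3.139, 0.001, 2.671]
contact_force: [-2.3, 1.6, 4.8]
opening: 0.0
```

Call:
{"name": "drive_tool", "arguments": {"targets": [0,0,0.001,0,0,0,0,0,0,0.002,0,0,0,0,0,0,0.003,0,0,0,0,0,0,0.003,0,0,0,0]}}

```text
clock: 2.32
eef_pos: [525.2, 282.7, 136.5]
tcp_rot: [3.139, 0.001, 2.671]
contact_force: [-1.0, 1.6, 5.8]
opening: -0.002
```

Call:
{"name": "drive_tool", "arguments": {"targets": [0,0,0.001,0,0,0,0,0,0,0.002,0,0,0,0,0,0,0.003,0,0,0,0,0,0,0.003,0,0,0,0]}}

```text
clock: 2.65
eef_pos: [525.3, 282.8, 135.4]
tcp_rot: [3.139, 0.001, 2.671]
contact_force: [-8.5, -1.6, 27.9]
opening: 0.003
```

Call:
{"name": "drive_tool", "arguments": {"targets": [0,0,-0.04,0,0,0,0,-0.01,-0.02,-0.08,0,0,0,0,-0.236,-0.548,-0.08,0,0,0,0,-0.236,-0.548,-0.08,0,0,0,0,-0.236,-0.548,-0.08,0,0,0,0,-0.236,-0.548,-0.08,0,0,0,0,-0.236,-0.548,-0.08,0,0,0,0,-0.236,-0.548,-0.08,0,0,0,0,-0.236,-0.548,-0.08,0,0,0,0,-0.236,-0.548,-0.08,0,0,0,0,-0.236,-0.548,-0.08,0,0,0,0,-0.236,-0.548,-0.08,0,0,0,0]}}

```text
clock: 3.65
eef_pos: [497.1, -156.2, 212.0]
tcp_rot: [3.141, 0.002, 2.672]
contact_force: [1.1, 0.3, -0.3]
opening: 0.002
```

Call:
{"name": "drive_tool", "arguments": {"targets": [-0.062,-0.144,0,0,0,0,0,-0.062,-0.144,0,0,0,0,0,-0.062,-0.144,0,0,0,0,0,-0.062,-0.144,0,0,0,0,0,-0.062,-0.144,0,0,0,0,0,-0.062,-0.144,0,0,0,0,0,-0.062,-0.144,0,0,0,0,0]}}

```text
clock: 4.23
eef_pos: [487.2, -310.2, 211.2]
tcp_rot: [3.141, 0.0, 2.671]
contact_force: [-0.0, 0.7, -0.5]
opening: -0.001
```

```bash
python3 - <<'E'
from h import *
import pickle
f=grab_frame("wrist"); pickle.dump(f,open("w2.pkl","wb")); cv2.imwrite("pics/w2.png",f["color"])
x=sense(); print(x["eef_pos"],x["tcp_rot"],x["contact_force"],x["qpos"]); print(proj(f,[487.5,-313,67]))
E
```

```text
[ 487.30570287 -309.61326218  211.12284778] [ 3.14125429e+00 -1.71212414e-04  2.67197245e+00] [ 0.16313366  0.77480413 -0.83822589] [-5.68760351e-01  3.84793599e-01  1.81833857e+00  3.96342307e-04
  9.38664389e-01 -1.67017066e+00]
(np.float64(277.753123471056), np.float64(231.49827592429958))
```

View pics/w2.png

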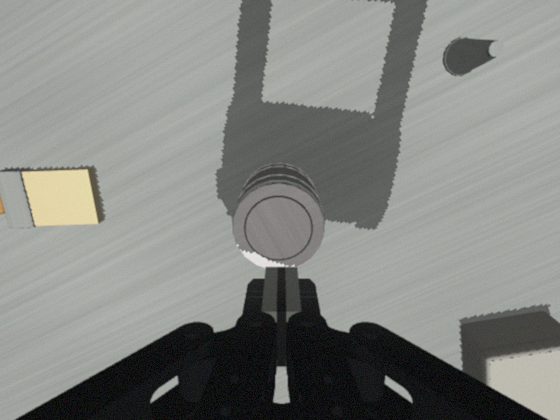

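Call:
{"name": "drive_tool", "arguments": {"targets": [0,-0.0025,0.035,0,0,0,0,0,-0.0025,0.06,0,0,0,0,0,-0.0025,0.066,0,0,0,0,0,-0.0025,0.069,0,0,0,0,0,-0.0025,0.071,0,0,0,0,0,-0.0025,0.073,0,0,0,0,0,-0.0025,0.075,0,0,0,0,0,-0.0025,0.076,0,0,0,0,0,-0.0025,0.077,0,0,0,0,0,-0.0025,0.077,0,0,0,0]}}

```text
clock: 5.12
eef_pos: [487.1, -312.7, 135.7]
tcp_rot: [3.141, 0.002, 2.672]
contact_force: [-0.6, 2.6, 5.5]
opening: -0.003
```

Call:
{"name": "drive_tool", "arguments": {"targets": [0,0,0.001,0,0,0,0,0,0,0.002,0,0,0,0,0,0,0.002,0,0,0,0]}}

```text
clock: 5.37
eef_pos: [487.2, -312.7, 135.4]
tcp_rot: [3.141, 0.002, 2.672]
contact_force: [-7.2, 7.5, 26.8]
opening: 0.001
```

Call:
{"name": "drive_tool", "arguments": {"targets": [0,0,-0.025,0,0,0,0,0,0,-0.04,0,0,0,1,0,0,-0.04,0,0,0,1,0,0,-0.04,0,0,0,1,0,0,-0.04,0,0,0,1,0,0,-0.04,0,0,0,1,0,0,-0.04,0,0,0,1,0,0,-0.04,0,0,0,1]}}

```text
clock: 6.03
eef_pos: [485.9, -312.5, 171.2]
tcp_rot: [3.141, -0.001, 2.672]
contact_force: [-1.0, -0.9, -0.1]
opening: 0.981
```

Call:
{"name": "drive_tool", "arguments": {"targets": [0,0,0.03,0,0,0,1,0,0,0.06,0,0,0,1,0,0,0.08,0,0,0,1,0,0,0.091,0,0,0,1,0,0,0.091,0,0,0,0,0,0,0.091,0,0,0,0,0,0,0.091,0,0,0,0,0,0,0.091,0,0,0,0,0,0,0.091,0,0,0,0,0,0,0.091,0,0,0,0,0,0,0.091,0,0,0,0,0,0,0.091,0,0,0,0], "force": 50}}

```text
clock: 7.03
eef_pos: [486.5, -312.9, 81.5]
tcp_rot: [-3.142, 0.001, 2.672]
contact_force: [-1.0, -0.2, 2.8]
opening: 0.694
```

```bash
python3 - <<'E'
from h import *
x=sense(); print(x["eef_pos"],x["tcp_rot"],x["contact_force"],x["wrist_torque"],x["opening"])
E
```

```text
[ 486.5053967  -312.88862865   81.48868224] [-3.14151334e+00  8.89007538e-04  2.67177205e+00] [-0.96119052 -0.230674    2.81639625] [0.08596607 0.10329035 0.05034628] 0.6940938377578353
```

Call:
{"name": "drive_tool", "arguments": {"targets": [0,0,-0.005,0,0,0,0,0,0,-0.015,0,0,0,0,0,0,-0.03,0,0,0,0,0,0,-0.045,0,0,0,0,0,0,-0.055,0,0,0,0,0,0,-0.06,0,0,0,0,0,0,-0.06,0,0,0,0,0,0,-0.06,0,0,0,0,0,0,-0.06,0,0,0,0,0,0,-0.06,0,0,0,0,0,0,-0.06,0,0,0,0]}}

```text
clock: 7.95
eef_pos: [485.9, -312.5, 140.2]
tcp_rot: [3.141, -0.001, 2.672]
contact_force: [-0.3, 0.6, -2.3]
opening: 0.691
```

Call:
{"name": "drive_tool", "arguments": {"targets": [0,0,0,0,0,0,0,0,0,0,0,0,0,0]}}

```text
clock: 8.12
eef_pos: [486.1, -312.6, 140.5]
tcp_rot: [3.142, -0.001, 2.672]
contact_force: [-0.8, 0.3, -2.8]
opening: 0.693
```

Call:
{"name": "drive_tool", "arguments": {"targets": [0,0,0,0,0,0,0,0,0,0,0,0,0,0]}}

```text
clock: 8.28
eef_pos: [486.2, -312.7, 140.8]
tcp_rot: [3.142, -0.0, 2.672]
contact_force: [-0.5, 0.5, -2.8]
opening: 0.695
```

```bash
python3 - <<'E'
from h import *
x=sense(); print(x["eef_pos"],x["contact_force"],x["wrist_torque"],x["opening"],x["joint_efforts"])
a=[]
for i in range(6): grab_frame("wrist"); x=sense(); a.append(x["contact_force"])
print(np.array(a).round(2).tolist(),x["clock"])
E
```

```text
[ 486.2223325  -312.69648269  140.76198572] [-0.53198158  0.54147932 -2.76389028] [ 0.01283851 -0.03714862 -0.01162638] 0.6952134883506075 [-4.28141584e-04 -6.17451453e+01 -2.58319294e+01 -3.32220770e-04
  5.62496425e-03  1.57864753e-05]
[[-0.95, -0.42, -2.43], [0.13, 0.26, -2.35], [-0.32, 0.55, -1.74], [0.34, -0.22, -2.82], [0.1, 0.23, -2.59], [0.52, 0.44, -2.54]] 8.5833
```

About 2.5 N, so this is the light one. I'll set it back, then lift the other.

Call:
{"name": "drive_tool", "arguments": {"targets": [0,0,0.02,0,0,0,0,0,0,0.04,0,0,0,0,0,0,0.052,0,0,0,0,0,0,0.056,0,0,0,0,0,0,0.058,0,0,0,0,0,0,0.0595,0,0,0,0,0,0,0.0595,0,0,0,0,0,0,0.0595,0,0,0,0]}}

```text
clock: 9.25
eef_pos: [486.7, -313.0, 82.1]
tcp_rot: [-3.141, 0.001, 2.672]
contact_force: [0.9, 0.4, -2.4]
opening: 0.697
```

Call:
{"name": "drive_tool", "arguments": {"targets": [0,0,0,0,0,0,0.85,0,0,0,0,0,0,1,0,0,0,0,0,0,1,0,0,0,0,0,0,1,0,0,0,0,0,0,1,0,0,0,0,0,0,1]}}

```text
clock: 9.75
eef_pos: [486.3, -312.7, 81.5]
tcp_rot: [-3.142, 0.0, 2.672]
contact_force: [0.0, -0.4, 0.3]
opening: 1.001
```

Call:
{"name": "drive_tool", "arguments": {"targets": [0,0,-0.03,0,0,0,1,0,0,-0.06,0,0,0,1,0,0,-0.09,0,0,0,1,0,0,-0.12,0,0,0,1,0.235,0.548,-0.12,0,0,0,1,0.235,0.548,-0.12,0,0,0,1,0.235,0.548,-0.12,0,0,0,1,0.235,0.548,-0.12,0,0,0,1,0.235,0.548,-0.12,0,0,0,1,0.235,0.548,-0.12,0,0,0,1,0.235,0.548,-0.12,0,0,0,1,0.235,0.548,-0.12,0,0,0,1]}}

```text
clock: 10.75
eef_pos: [507.5, 21.9, 201.6]
tcp_rot: [3.141, 0.0, 2.672]
contact_force: [0.3, 0.2, 0.3]
opening: 1.003
```

Call:
{"name": "drive_tool", "arguments": {"targets": [0.102,0.24,0,0,0,0,1,0.102,0.24,0,0,0,0,1,0.102,0.24,0,0,0,0,1,0.102,0.24,0,0,0,0,1,0.102,0.24,0,0,0,0,1,0.102,0.24,0,0,0,0,1,0.102,0.24,0,0,0,0,1,0.102,0.24,0,0,0,0,1,0.102,0.24,0,0,0,0,1]}}

```text
clock: 11.5
eef_pos: [525.0, 280.1, 201.0]
tcp_rot: [-3.141, -0.0, 2.674]
contact_force: [-0.5, 0.1, -0.8]
opening: 1.001
```

```bash
python3 - <<'E'
from h import *
f=grab_frame("wrist"); cv2.imwrite("pics/w3.png",f["color"])
x=sense(); print(x["eef_pos"],x["contact_force"]); print(proj(f,[525,282.5,63]))
E
```

```text
[525.08578448 279.17933016 201.03729519] [ 0.48518066 -1.09992272  0.01474095]
(np.float64(285.274193578232), np.float64(231.03131462083726))
```

View pics/w3.png

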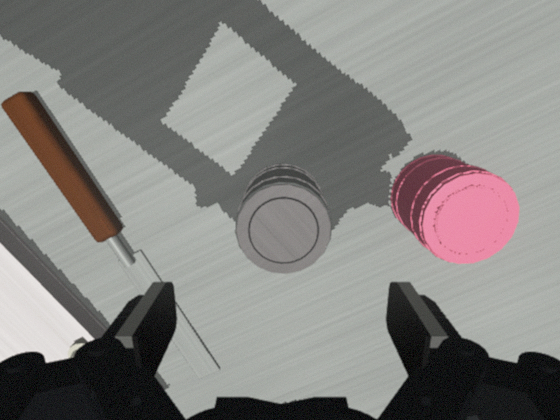

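The lid centre at (284,230) matches the estimate. The jaws are clear of the pink tin.

Call:
{"name": "drive_tool", "arguments": {"targets": [0.0015,0.003,0.04,0,0,0,1,0.0015,0.003,0.075,0,0,0,1,0.0015,0.003,0.1,0,0,0,1,0.0015,0.003,0.114,0,0,0,1,0.0015,0.003,0.12,0,0,0,1,0.0015,0.003,0.12,0,0,0,0,0.0015,0.003,0.12,0,0,0,0,0.0015,0.003,0.12,0,0,0,0,0.0015,0.003,0.12,0,0,0,0,0.0015,0.003,0.12,0,0,0,0,0.0015,0.003,0.12,0,0,0,0,0.0015,0.003,0.12,0,0,0,0], "force": 50}}

```text
clock: 12.55
eef_pos: [526.1, 283.3, 82.6]
tcp_rot: [3.141, 0.001, 2.672]
contact_force: [0.5, -5.5, 7.5]
opening: 0.699
```

Call:
{"name": "drive_tool", "arguments": {"targets": [0,0,0,0,0,0,0,0,0,-0.005,0,0,0,0,0,0,-0.015,0,0,0,0,0,0,-0.03,0,0,0,0,0,0,-0.045,0,0,0,0,0,0,-0.055,0,0,0,0,0,0,-0.06,0,0,0,0,0,0,-0.06,0,0,0,0,0,0,-0.06,0,0,0,0,0,0,-0.06,0,0,0,0,0,0,-0.06,0,0,0,0,0,0,-0.06,0,0,0,0]}}

```text
clock: 13.55
eef_pos: [525.2, 283.3, 140.6]
tcp_rot: [-3.141, -0.001, 2.672]
contact_force: [-0.0, 0.2, -5.2]
opening: 0.701
```

```bash
python3 - <<'E'
from h import *
x=sense(); print(x["eef_pos"],x["tcp_rot"],x["opening"])
a=[]
for i in range(8): grab_frame("wrist"); x=sense(); a.append(x["contact_force"])
print(np.array(a).round(2).tolist(),x["clock"])
E
```

```text
[525.17257826 283.27165954 140.62564573] [-3.14056777e+00 -7.32895017e-04  2.67172360e+00] 0.7012290200773544
[[-0.42, 0.3, -5.18], [-0.31, -0.65, -4.52], [0.11, 0.34, -4.77], [-0.21, -0.15, -5.55], [0.46, -1.34, -4.7], [-1.03, -0.09, -5.08], [0.23, 0.3, -4.66], [-1.25, 0.01, -6.05]] 13.95
```

About 5.0 N against 2.5 N, so the tin in the gripper is the heavier.

```bash
python3 - <<'E'
from h import *
import pickle
s=pickle.load(open("scene.pkl","rb")); d=pickle.load(open("side.pkl","rb"))
P=[ray(s,*p,23)[:2] for p in((291,170),(348,203),(322,234),(262,201))]
Q=[ray(d,*p,23)[:2] for p in((226.5,211),(293,208.5),(299,234.5),(229,239))]
for X in(P,Q): print(np.round(X),np.mean(X,0))
E
```

```text
[[443.  83.]
 [651.  86.]
 [655. -50.]
 [454. -67.]] [550.53622035  13.01268806]
[[433.  93.]
 [647.  91.]
 [650. -73.]
 [445. -81.]] [543.63770823   7.608919  ]
```

Call:
{"name": "drive_tool", "arguments": {"targets": [-0.003,-0.005,-0.015,0,0,0,0,-0.012,-0.019,-0.03,0,0,0,0,-0.026,-0.042,-0.04,0,0,0,0,-0.043,-0.07,-0.04,0,0,0,0,-0.06,-0.098,-0.04,0,0,0,0,-0.077,-0.126,-0.04,0,0,0,0,-0.094,-0.154,-0.04,0,0,0,0,-0.111,-0.181,-0.04,0,0,0,0,-0.126,-0.205,-0.04,0,0,0,0,-0.136,-0.222,-0.04,0,0,0,0,-0.142,-0.231,-0.04,0,0,0,0,-0.143,-0.233,-0.04,0,0,0,0]}}

```text
clock: 14.95
eef_pos: [547.8, 9.3, 181.5]
tcp_rot: [-3.142, 0.0, 2.67]
contact_force: [0.2, 0.6, -4.7]
opening: 0.697
```

Call:
{"name": "drive_tool", "arguments": {"targets": [0,0,0,0,0,0,0,0,0,0,0,0,0,0,0,0,0,0,0,0,0,0,0,0,0,0,0,0]}}

```text
clock: 15.28
eef_pos: [547.5, 12.0, 181.3]
tcp_rot: [3.142, -0.0, 2.673]
contact_force: [1.0, 0.1, -4.3]
opening: 0.695
```

```bash
python3 - <<'E'
from h import *
x=sense(); print(x["clock"],x["eef_pos"],x["tcp_rot"],x["contact_force"],x["opening"],x["qvel"])
f=grab_frame("scene"); g=grab_frame("side")
cv2.imwrite("pics/end.png",np.hstack([cv2.resize(f["color"][100:320,150:440],(400,303)),cv2.resize(g["color"][110:330,150:440],(400,303))]))
w=grab_frame("wrist"); cv2.imwrite("pics/w4.png",w["color"]); print(proj(w,[547,11,0]))
E
```

```text
15.2833 [547.46323117  12.04801113 181.34518422] [ 3.14151346e+00 -1.95261489e-04  2.67312788e+00] [ 0.97799294  0.12032842 -4.32285702] 0.6951928660527603 [-2.11768244e-03  5.99403287e-05 -1.04987589e-04 -8.22402995e-04
 -3.58560447e-04 -1.50927725e-03]
(np.float64(280.1568593309591), np.float64(211.48631269386863))
```

View pics/end.png

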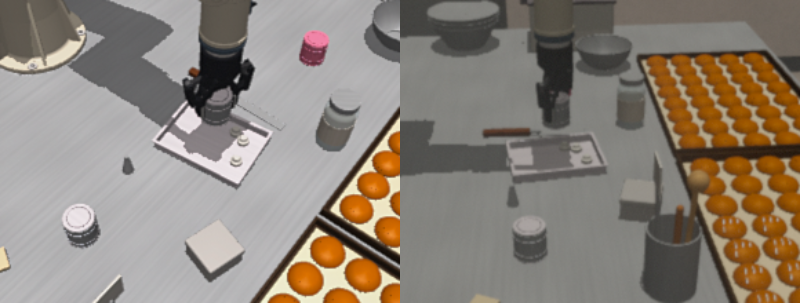

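View pics/w4.png

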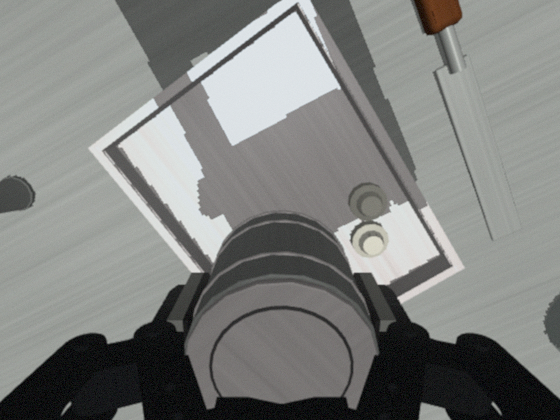

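The tin is upright in the grip above the tray, and the other objects have not moved. In the wrist view the diagonal tray corners are at (90,150) and (465,267), which I'll use to check the centring.

```bash
python3 - <<'E'
from h import *
w=grab_frame("wrist"); a,b,t=[ray(w,*p,23)[:2] for p in((90,150),(465,267),(302,0))]
print(a,b,t,(a+b)/2,np.linalg.norm(a-t),np.linalg.norm(b-t)); c=(a+b)/2-sense()["eef_pos"][:2]; print(c@[-.8915,.453],c@[.453,.8915])
E
```

```text
[451.75708321 -73.04737651] [633.73679938 109.29533691] [437.22313449  80.17203189] [542.7469413  18.1239802] 153.90718884261722 198.6599793231047
7.236424621896814 3.7292869842777034
```

Call:
{"name": "drive_tool", "arguments": {"targets": [0.002,0.001,0,0,0,0,0,0.004,0.003,0,0,0,0,0,0.006,0.004,0,0,0,0,0,0.006,0.004,0,0,0,0,0,0.006,0.004,0,0,0,0,0,0.006,0.004,0,0,0,0,0,0.006,0.004,0,0,0,0,0,0.006,0.004,0,0,0,0,0]}}

```text
clock: 16.15
eef_pos: [544.1, 17.2, 181.4]
tcp_rot: [3.142, 0.0, 2.672]
contact_force: [0.4, -0.4, -5.4]
opening: 0.701
```

```bash
python3 - <<'E'
from h import *
x=sense(); print(x["clock"],x["eef_pos"],x["tcp_rot"],x["contact_force"],x["opening"],np.abs(x["qvel"]).max()); print(sign_off())
E
```

```text
16.15 [544.05780668  17.18291046 181.39979097] [3.14154121e+00 1.05373213e-04 2.67168764e+00] [ 0.36344758 -0.37675459 -5.42886754] 0.7009164377071219 0.0014286465712079841
the job is handed in; nothing more can be done
None
```

The job is handed in at 16.2 s. The heavier tin is held still and upright over the middle of the tray, and the lighter one stands upright back where it was.

- **Lids:** I pressed both down until they stopped hard, at about 27–28 N with the fingertip near 62.4 mm. I judged "fully home" from the force and height, not from a close-up look.
- **Weighing:** The right-hand tin read about 2.5 N and the left-hand tin about 5.0 N. The left one is the heavier.
- **Final hold:** The gripper is at (544, 17) mm, pointing straight down, with the tin's underside about 100 mm above the worktop. The last reading was 5.4 N, with the arm essentially at rest.
- **Other things:** In the last pictures, taken before the final small centring move, nothing else had shifted and the light tin was standing upright.
- **Disagreement:** My tray-centre estimates differed by up to about 10 mm: roughly (547, 11) from the two fixed cameras and (543, 18) from the wrist camera. I moved to (544, 17), closer to the wrist view.

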